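# Shut and latch the jar cupboard with a fingertip

### The arm

A 6-joint arm with a two-finger parallel gripper is mounted at the origin on the work surface. World frame = base frame: x ahead of the robot, y to its left, z up, the work surface at z = 0. Lengths are in m, angles in rad, forces in N, time in s.
With the tool pointing down it reaches from about 0.35 to 0.975 m from the base axis. Payload 4.9 kg.
Tool frame: the origin (TCP) lies at the very end of the fingers, on their centre line; the grasp point (between the pads) lies 19 mm behind it; z points along the fingers, y is the line along which they close (so a half turn about z gives the same grasp; the last joint's range is limited). The gripper opens to 85 mm and grips with 20 to 120 N. Pads are 22 mm wide; open, the fingers measure 114 mm over their backs; the gripper's body (76 mm by 85 mm) begins 54 mm behind the grasp point. The pads swing forward as they close: fully open they stand 13 mm farther back than shut.
Start: joints at [-1.297, 0.053, 1.613, -0, 1.476, -0.119], TCP at [0.239, -0.577, 0.231] pointing down, gripper open.
Joint ranges: [-3.01, 3.01], [-1.01, 2.22], [0.06, 2.58], [-1.02, 4.17], [0.09, 2.62], [-3.14, 3.14]. Speed limits (rad/s): [2.57, 2.57, 3.14, 3.14, 3.14, 3.14].

### API

Orientations are given as a unit quaternion [w, x, y, z].
In Python, from plant import manip gives the robot as it stands.
- The arm moves only by the shell command python3 -m pendant 'ROWS'. ROWS is JSON, a list of rows, each a list of 3 entries, a list of its own where there are three numbers: the opening, from 0 (shut) to 1 (fully open), then the shift along the tool's x, y, z in units of 12 cm (1.0 is 12 cm), then the turn about the tool's z in units of pi rad (1.0 is pi rad). In form: [[gripper, [dx, dy, dz], roll], ...]. A call has 1 to 10 rows; each row is the pose to reach, as a shift and turn from the pose commanded when the call began, along the tool's axes at that moment, turning the shorter way round; what a row does not reach only later rows make up. A row lasts 1/10 s, in which the tool goes at most 50 mm and 8.59 degrees, less where a joint would pass 70% of its speed; a pose out of reach is approached as far as the arm can. A call with a number of a shift or a turn outside -1 to 1 is refused whole. A call with a gripper value outside its range is refused whole. The fingers move at their own pace and stop on an object; the grip force is fixed at half the most. Time passes only in rows, so rows that repeat a pose let the fingers close. It gives the time, the measured TCP pose, the force, the opening and the grip force at its end, in the units of the state.
- manip.state(): the state, without advancing time (a new reading comes with each control period).
- manip.grab_frame(name): name is "scene" or "top" or "wrist"; returns a dict with "img" (384x512x3 uint8, red, green, blue), "fx", "fy", "cx", "cy" (pixels), "D" ([k1, k2, p1, p2, k3] as OpenCV has them; the pictures are not rectified), "eye" and "rotation" of the camera in the world; the wrist camera has in their place "tool_from_camera" (4x4, takes a point from camera to tool coordinates, whose origin is the TCP and whose axes are the flange's). Camera axes: x right, y down, z forward; pixel columns grow to the right and rows downward; lengths in m; the calibration is good to about 2 mm. A picture is of the moment at which its call begins: read the wrist's pose just before it. There is no depth.
- manip.job_done(): hands the job in; it is judged then, once.
The state is a dict: "time": time; "joint_pos": joint angles; "joint_vel": joint speeds; "joint_efforts": joint torques, N m; "tool_pos": TCP position; "tool_rot": TCP orientation; "contact_force": force on the tool from outside, world axes, zero at the start; "ft_torque": the same for the moment, N m; "gripper_width": opening from 0.0 (shut) to 1.0 (fully open); "grasp_force": force on a finger pad.
Only numpy, scipy, OpenCV 4.12 (cv2) and the standard library are available. Lean on these libraries where they do the work, as an engineer would, in place of code of your own. Each camera call takes 0.05 s, during which the arm holds its last target. There are 200 camera calls.

### The job

Push the ajar door of the small bamboo jar cupboard fully shut, then push the steel latch arm on top of the cupboard round with a fingertip until it points straight out over the door, with its down-turned lip squarely in front of the small block on the door's top edge. Push only: do not pick anything up, and leave the jars and the other things where they are.

Things in the scene. Friction and masses are not known exactly. Their poses are not given: they have to be found in the camera images.
- cabinet: Fixed bamboo cupboard, 240 mm deep (x) by 360 wide (y) by 200 high; origin at the centre of its underside on the table. Its own -x is the open front, closed by the door, and faces roughly towards the robot; +y is its left seen from the robot. Its position and yaw vary. The top is flat at 200 mm; the latch and two jars stand on it.
- door_hinge (a point): On the door's vertical hinge axis, at the height of the cupboard's top (200 mm): the front left corner, at (-120, +180, 200) mm in the cupboard's frame. The bamboo door is 18 mm thick, 358 mm wide, from the table to 197 mm height; when shut its outer face lies 138 mm in front of the cupboard's origin. A knob of 24 mm diameter projects 22 mm from its face 330 mm from the hinge at 90 mm height.
- door (a joint): Door angle in rad: 0 = fully shut (a hard stop), grows as the free (right) edge swings out towards the robot; starts ajar by 0.15 to 0.32. Light friction (about 0.12 N m), stays where it is left.
- keeper (a point): Top middle of the outer face of the keeper: a bamboo block 40 mm wide and 18 mm thick, on the middle of the door's top edge (180 mm from the hinge), rising 10 mm above the cupboard's top; moves with the door. Shut, it is at (-138, 0, 210) mm in the cupboard's frame.
- latch_pivot (a point): On the latch's vertical pivot axis, at the height of the arm's upper face, 36 mm above the cupboard's top; at (-60, 0, 236) mm in the cupboard's frame. The hub is a steel post of 30 mm diameter, 41 mm high. The arm is one straight steel bar, 104 mm long from the pivot, 16 mm wide, from 16 to 36 mm above the cupboard's top.
- latch (a joint): Latch arm angle in rad, counter-clockwise from above: 0 = pointing straight to the cupboard's back (its +x), +1.57 = to its left (+y), +3.14 or -3.14 = straight out to the front over the door (the wanted position, with no stop or click there). Starts between -2.1 and 2.1, turns as far as 3.8 either way, stays where it is left; friction 0.12 N m.
- latch_lip (a point): Foot of the lip that hangs from the far end of the latch arm: 98 mm from the pivot, 4 mm above the cupboard's top; the lip is 12 mm (along the arm) by 16 mm and hangs just outside the keeper once the arm is home.
- jar_tall: Loose white ceramic jar with knobbed lid, 54 mm diameter, 72 mm high, standing near one side of the cupboard's top, outside the latch's sweep; origin at the centre of its underside. Bystander.
- jar_squat: Loose white ceramic jar with knobbed lid, 60 mm diameter, 54 mm high, near one side of the cupboard's top; origin at the centre of its underside. Bystander.
- funnel: Loose red plastic funnel standing mouth down on the table, 100 mm diameter, 95 mm high; origin at the centre of its underside. Bystander.
- lid_lifter: Loose flat stainless steel lid lifter lying on the table, about 175 mm long, 34 mm wide, 12 mm high; origin under its middle. Bystander.
- press_disc: Loose hard white silicone press disc with a stub grip, 84 mm diameter, 30 mm high, on the table; origin at the centre of its underside. Bystander.
- bowl: Loose white ceramic bowl, 120 mm diameter, 50 mm high, on the table; origin at the centre of its underside. Bystander.
- spoon: Loose dark wooden spoon lying flat on the table, about 200 mm long, under 30 mm high. Bystander.

How it is judged:
On the way, in this order (a step that is already met when the one before it is completed fails the run):
1. the door is pushed shut (value of joint door below 0.03 rad), for 0.2 s.
2. the latch arm then points straight out over the shut door, lip in front of the keeper ((value of joint latch between 2.97 and 3.31 rad or value of joint latch between -3.31 and -2.97 rad) and value of joint door below 0.03 rad), for 0.2 s.
At the end, for the whole second after the job is handed in: The door is shut to within 0.03 rad; the latch arm is at rest within 0.17 rad (10 degrees) of straight out over the door; no bystander is more than 20 mm from where it started (all of step 2 and velocity of joint latch between -0.05 and 0.05 rad/s and distance of each of jar_tall, jar_squat, funnel, lid_lifter, press_disc, bowl, spoon from where it was at the start of the episode below 0.02 m); the robot touches nothing.
It fails at once if a jar or another bystander is pushed, lifted or knocked more than 20 mm from its place (distance of any of jar_tall, jar_squat, funnel, lid_lifter, press_disc, bowl, spoon from where it was at the start of the episode above 0.02 m).
It fails at once if a jar is tipped (angle between any of jar_tall, jar_squat's own z axis and vertical above 0.3 rad).
It fails at once if the latch is swung over the front while the door is still open (value of joint door above 0.06 rad and (value of joint latch above 2.85 rad or value of joint latch below -2.85 rad)).
It also fails if it takes over 48 s, if anything falls off the work surface, if the arm or the gripper's body presses on something with over 40 N, if the wrist force passes 120 N, or if a joint passes its speed limit or range.

## Working session

There is one attempt and no reset: what is moved stays moved. The work goes in short steps, Python scripts to look and compute and a shell command to move; the robot and the scene stay as the last step left them, time stands still between calls to the robot, and variables do not carry over. Pictures are saved under pics/ and viewed, at most 10 in all, crops included, and the job is handed in when it is done.

```bash
ls; mkdir -p pics; python3 - <<'E'
from plant import manip
import cv2,pickle
s=manip.state();print(s)
for n in("scene","top"):
    f=manip.grab_frame(n);pickle.dump(f,open(n+".pkl","wb"));cv2.imwrite(f"pics/{n}0.png",f["img"][:,:,::-1])
    print(n,{k:v for k,v in f.items() if k!="img"})
E
```

```text
pics
{'time': 0.0, 'joint_pos': array([-1.29700531e+00,  5.33376222e-02,  1.61426618e+00, -1.29824820e-05,
        1.47601804e+00, -1.18992311e-01]), 'joint_vel': array([-0.00047271,  0.00095086, -0.00013413, -0.00032125, -0.0001422 ,
        0.00036557]), 'joint_efforts': array([-2.49384408e-03, -3.93686485e+01, -3.70178998e+01, -2.30088754e-04,
        7.09865824e-03,  1.56256554e-07]), 'tool_pos': array([ 0.23905941, -0.57680633,  0.23009157]), 'tool_rot': array([-1.01105321e-03,  9.80776436e-01,  1.95132142e-01, -8.48923877e-05]), 'contact_force': array([0.05768499, 0.76479699, 0.3794381 ]), 'ft_torque': array([ 4.29793081e-02,  8.34623191e-05, -2.75774640e-02]), 'grasp_force': 0.0, 'gripper_width': 1.0017605198218191}
scene {'fx': 362.93679892859984, 'fy': 362.93679892859984, 'cx': 254.10473361876942, 'cy': 189.51152379587734, 'D': array([-0.07246643,  0.        ,  0.        ,  0.        ,  0.        ]), 'eye': array([1.1721203 , 0.566558  , 0.70596299]), 'rotation': array([-0.20308601,  0.37388084,  0.78748481, -0.44591128])}
top {'fx': 431.39603406971355, 'fy': 431.39603406971355, 'cx': 252.52511896771176, 'cy': 187.6825801419666, 'D': array([-0.16512853,  0.        ,  0.        ,  0.        ,  0.        ]), 'eye': array([0.35052457, 0.01276504, 1.57187343]), 'rotation': array([ 0.03110729, -0.69610564,  0.71645648, -0.03404963])}
```

```bash
python3 - <<'E'
import cv2
a=cv2.imread("pics/top0.png")
cv2.imwrite("pics/top0b.png",cv2.resize(a,(800,600),interpolation=cv2.INTER_CUBIC))
E
```

```text
(no output)
```

View pics/top0b.png

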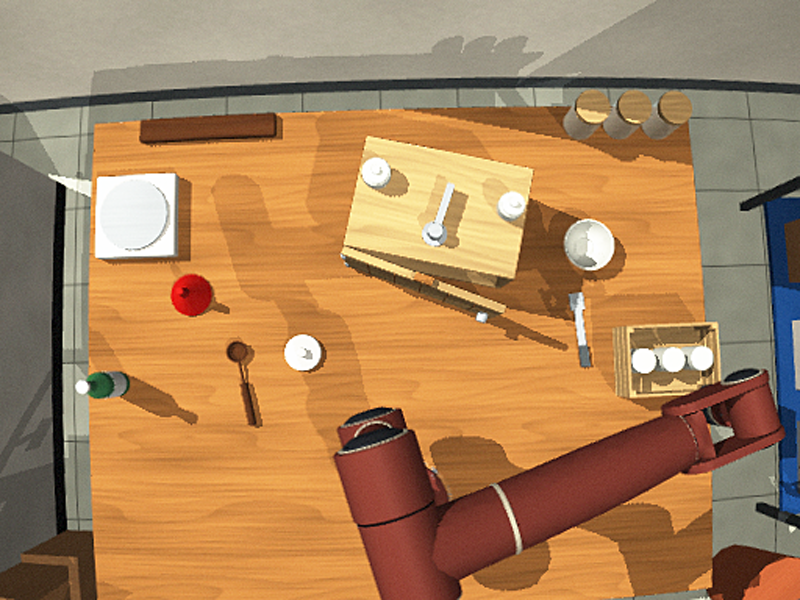

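View pics/scene0.png

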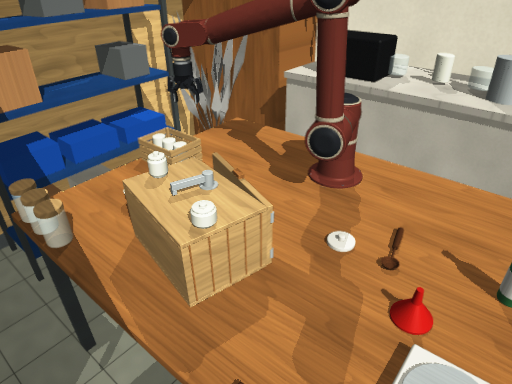

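The top view (800-wide) shows the cupboard's top with corners at about (368,137), (532,170), (514,279) and (346,247). The hub is at (433,233), the arm tip at (450,184) pointing back, the keeper at (427,280) and the door edge at (505,311). The jars are at (376,171) and (512,205), and the arm sits clear at bottom right.

```bash
cat > h.py <<'E'
import numpy as np,cv2,pickle
from scipy.spatial.transform import Rotation as R
from scipy.optimize import least_squares
def K(f): return np.array([[f["fx"],0,f["cx"]],[0,f["fy"],f["cy"]],[0,0,1.]])
def rot(f): return R.from_quat(f["rotation"],scalar_first=True)
def world(f,px,z):
    u=cv2.undistortPoints(np.array(px,float).reshape(1,1,2),K(f),f["D"])[0,0]
    d=rot(f).apply([*u,1]); e=f["eye"]; return e+d*(z-e[2])/d[2]
def cab(c,p): # cabinet xy,yaw ; p -> world
    return np.r_[c[:2],0]+R.from_euler("z",c[2]).apply(p)
def tocab(c,p): return R.from_euler("z",-c[2]).apply(np.array(p)-np.r_[c[:2],0])
E
python3 - <<'E'
from h import *
f=pickle.load(open("top.pkl","rb"));s=512/800
W=lambda u,v,z:world(f,(u*s,v*s),z)
P=[W(368,137,.2),W(532,170,.2),W(514,279,.2),W(346,247,.2)]
M=[(.12,.18,.2),(.12,-.18,.2),(-.12,-.18,.2),(-.12,.18,.2)]
r=least_squares(lambda c:np.ravel([(cab(c,m)-p)[:2] for m,p in zip(M,P)]),[.6,0,0]);c=r.x
print("cab",c,"res mm",(r.fun*1e3).round(1)); np.save("c.npy",c)
for n,u,v,z in[("hub",434,229,.241),("tip",450,184,.236),("keeper",427,280,.21),("dooredge",505,311,.197),("knob",482,317,.09),("jarA lid",376,168,.265),("jarB lid",513,200,.25),("bowl",589,245,.05),("lifter1",575,293,.01),("lifter2",585,365,.01),("disc",303,350,.03)]:
    p=W(u,v,z);print(n,p.round(3),"cab",tocab(c,p).round(3))
E
```

```text
cab [ 0.65368177 -0.09483266 -0.22047219] res mm [ 0.6  2.9  1.7 -4.9 -2.4 -2.7  0.2  4.6]
hub [ 0.601 -0.077  0.241] cab [-0.056  0.005  0.241]
tip [ 0.694 -0.114  0.236] cab [ 0.043 -0.01   0.236]
keeper [ 0.501 -0.061  0.21 ] cab [-0.156 -0.001  0.21 ]
dooredge [ 0.434 -0.22   0.197] cab [-0.186 -0.171  0.197]
knob [ 0.429 -0.187  0.09 ] cab [-0.199 -0.139  0.09 ]
jarA lid [0.723 0.035 0.265] cab [0.039 0.142 0.265]
jarB lid [ 0.654 -0.238  0.25 ] cab [ 0.032 -0.14   0.25 ]
bowl [ 0.591 -0.45   0.05 ] cab [ 0.016 -0.36   0.05 ]
lifter1 [ 0.483 -0.421  0.01 ] cab [-0.095 -0.356  0.01 ]
lifter2 [ 0.313 -0.437  0.01 ] cab [-0.257 -0.408  0.01 ]
disc [0.369 0.218 0.03 ] cab [-0.346  0.242  0.03 ]
```

```bash
cat >> h.py <<'E'
from plant import manip
def plan(pts,yaw=None):
    "cab-frame targets -> shifts (units) from present pose, and roll"
    c=np.load("c.npy");s=manip.state();q=R.from_quat(s["tool_rot"],scalar_first=True)
    x=q.apply([1,0,0]);w=c[2] if yaw is None else yaw
    print("t",round(s["time"],2),"tcp cab",tocab(c,s["tool_pos"]).round(4),"F",s["contact_force"].round(1))
    roll=-(w-np.arctan2(x[1],x[0]))
    print("roll",round(roll/np.pi,3))
    for p in pts: print(p,(q.inv().apply(cab(c,p)-s["tool_pos"])/.12).round(3))
E
python3 -c "
from h import *
plan([(-.25,-.11,.16)])"
```

```text
t 0.1 tcp cab [-0.2992 -0.561   0.2301] F [ 0.6 -0.1 -0.4]
roll 0.195
(-0.25, -0.11, 0.16) [ 2.498 -2.837  0.591]
```

```bash
for i in 1; do :; done
python3 -m pendant '[[0,[0.8,-0.95,0],0],[0,[0.8,-0.95,0],0],[0,[0.8,-0.95,0],0],[0,[0.8,-0.95,0],0]]'
python3 -m pendant '[[0,[0.83,-0.93,0],0],[0,[0.83,-0.93,0],0],[0,[0.83,-0.93,0],0],[0,[0.83,-0.93,0],0]]'
python3 -m pendant '[[0,[0.8,-0.92,0],0.195],[0,[0.8,-0.92,0],0.195],[0,[0.8,-0.92,0],0.195],[0,[0.8,-0.92,0],0.195],[0,[0.8,-0.92,0],0.195],[0,[0.8,-0.92,0],0.195],[0,[0.8,-0.92,0],0.195]]'
python3 -c "
from h import *
plan([(-.25,-.11,.16),(-.165,-.11,.16),(-.145,-.11,.16)])"
```

```text
time: 0.5
tool_pos: [0.2853, -0.4306, 0.2299]
tool_rot: [-0.002, 0.98, 0.197, 0.0]
contact_force: [0.3, -0.1, 0.1]
gripper_width: 0.332
grasp_force: 0.0
time: 0.9
tool_pos: [0.3348, -0.2903, 0.231]
tool_rot: [-0.0, 0.98, 0.198, 0.0]
contact_force: [-0.4, 0.0, 0.7]
gripper_width: 0.003
grasp_force: 0.0
time: 1.6
tool_pos: [0.38, -0.156, 0.2312]
tool_rot: [0.0, 0.994, -0.109, -0.0]
contact_force: [0.0, 0.4, -0.7]
gripper_width: -0.001
grasp_force: 0.0
t 1.6 tcp cab [-0.2537 -0.1195  0.2312] F [ 0.   0.4 -0.7]
roll 0.0
(-0.25, -0.11, 0.16) [ 0.031 -0.079  0.593]
(-0.165, -0.11, 0.16) [ 0.74  -0.078  0.593]
(-0.145, -0.11, 0.16) [ 0.906 -0.078  0.593]
```

```bash
python3 -m pendant '[[0,[0,-0.05,0.3],0],[0,[0,-0.05,0.6],0],[0,[0,-0.05,0.6],0],[0,[0.15,-0.05,0.6],0],[0,[0.25,-0.05,0.6],0],[0,[0.32,-0.05,0.6],0],[0,[0.39,-0.05,0.6],0],[0,[0.46,-0.05,0.6],0],[0,[0.53,-0.05,0.6],0],[0,[0.6,-0.05,0.6],0]]'
python3 -c "
from h import *
plan([(-.160,-.11,.16),(-.145,-.11,.16)])"
```

```text
time: 2.6
tool_pos: [0.4521, -0.1654, 0.1594]
tool_rot: [0.0, 0.994, -0.11, -0.0]
contact_force: [-0.8, -1.4, 0.2]
gripper_width: -0.0
grasp_force: 0.3
t 2.6 tcp cab [-0.1813 -0.1129  0.1594] F [-0.8 -1.4  0.2]
roll 0.0
(-0.16, -0.11, 0.16) [ 0.178 -0.024 -0.005]
(-0.145, -0.11, 0.16) [ 0.303 -0.024 -0.005]
```

```bash
python3 -m pendant '[[0,[0.06,0,0],0],[0,[0.12,0,0],0],[0,[0.17,0,0],0],[0,[0.21,0,0],0],[0,[0.24,0,0],0],[0,[0.24,0,0],0]]'
python3 -c "
from h import *
plan([])"
```

```text
time: 3.2
tool_pos: [0.4801, -0.1715, 0.1594]
tool_rot: [-0.0, 0.994, -0.11, 0.0]
contact_force: [0.5, 0.1, 0.2]
gripper_width: -0.002
grasp_force: 0.0
t 3.2 tcp cab [-0.1526 -0.1128  0.1594] F [0.5 0.1 0.2]
roll 0.0
```

```bash
python3 -m pendant '[[0,[0.03,0,0],0],[0,[0.06,0,0],0],[0,[0.06,0,0],0]]'
python3 -m pendant '[[0,[0.02,0,0],0],[0,[0.04,0,0],0],[0,[0.04,0,0],0]]'
python3 -c "
from h import *
plan([])
f=manip.grab_frame('scene');cv2.imwrite('pics/s1.png',cv2.resize(f['img'][120:320,100:367,::-1],(800,600),interpolation=cv2.INTER_CUBIC))"
```

```text
time: 3.5
tool_pos: [0.4864, -0.173, 0.1592]
tool_rot: [-0.0, 0.994, -0.11, -0.001]
contact_force: [-3.1, -0.8, 2.0]
gripper_width: 0.001
grasp_force: 1.7
time: 3.8
tool_pos: [0.4862, -0.173, 0.1593]
tool_rot: [-0.001, 0.994, -0.11, -0.008]
contact_force: [-25.5, 5.2, 13.9]
gripper_width: -0.001
grasp_force: 13.1
t 3.8 tcp cab [-0.1464 -0.1129  0.1593] F [-25.5   5.2  13.9]
roll 0.0
```

View pics/s1.png

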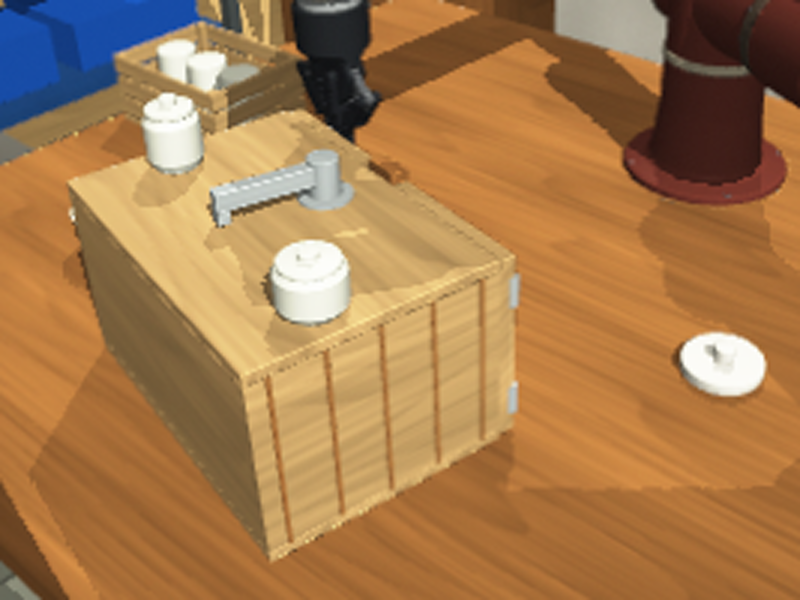

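The door is shut, with a firm 25 N stop and its top edge flush. The arm points back, the tall jar is on the right and the squat one on the left. Next I'll back off, rise and go to the arm's left side.

```bash
python3 -m pendant '[[0,[-0.2,0,0],0],[0,[-0.2,0,0],0],[0,[-0.2,0,-0.4],0],[0,[-0.2,0,-0.8],0],[0,[-0.2,0,-1],0],[0,[-0.2,0,-1],0],[0,[-0.2,0,-1],0]]'
python3 -c "
from h import *
plan([(.005,.035,.30),(.005,.035,.222)])"
```

```text
time: 4.55
tool_pos: [0.4687, -0.169, 0.2798]
tool_rot: [0.0, 0.994, -0.11, 0.001]
contact_force: [-0.1, -0.2, -0.5]
gripper_width: -0.002
grasp_force: 0.0
t 4.55 tcp cab [-0.1643 -0.1129  0.2798] F [-0.1 -0.2 -0.5]
roll 0.0
(0.005, 0.035, 0.3) [ 1.412 -1.231 -0.166]
(0.005, 0.035, 0.222) [ 1.411 -1.231  0.484]
```

```bash
python3 -m pendant '[[0,[0,-0.4,-0.17],0],[0,[0.3,-0.8,-0.17],0],[0,[0.6,-1,-0.17],0],[0,[0.9,-1,-0.17],0],[0,[0.9,-1,-0.17],0],[0,[0.9,-1,-0.17],0]]'
python3 -c "
from h import *
plan([(.005,.035,.30),(.005,.035,.222)])"
```

```text
time: 5.15
tool_pos: [0.5992, -0.0749, 0.2962]
tool_rot: [-0.0, 0.994, -0.109, -0.003]
contact_force: [-0.7, -0.4, -0.2]
gripper_width: -0.001
grasp_force: 0.0
t 5.15 tcp cab [-0.0575  0.0075  0.2962] F [-0.7 -0.4 -0.2]
roll 0.0
(0.005, 0.035, 0.3) [ 0.521 -0.228 -0.034]
(0.005, 0.035, 0.222) [ 0.525 -0.228  0.616]
```

```bash
python3 -m pendant '[[0,[0.3,-0.23,0],0],[0,[0.52,-0.23,0],0],[0,[0.52,-0.23,0],0],[0,[0.52,-0.23,0.2],0],[0,[0.52,-0.23,0.4],0],[0,[0.52,-0.23,0.5],0],[0,[0.52,-0.23,0.61],0],[0,[0.52,-0.23,0.61],0]]'
python3 - <<'E'
from h import *
r,d=.06,.022
P=[]
for th in np.radians([-5,-12,-19,-26,-33,-40,-47,-54,-61,-68]):
    P.append(tuple(float(round(v,4)) for v in(-.06+r*np.cos(th)-d*np.sin(th),r*np.sin(th)+d*np.cos(th),.222)))
plan(P)
E
```

```text
time: 5.95
tool_pos: [0.6649, -0.0619, 0.2244]
tool_rot: [-0.0, 0.994, -0.11, -0.002]
contact_force: [-0.3, -0.7, 0.3]
gripper_width: -0.0
grasp_force: 0.0
t 5.95 tcp cab [0.0038 0.0345 0.2244] F [-0.3 -0.7  0.3]
roll 0.0
(0.0017, 0.0167, 0.222) [-0.017  0.149  0.02 ]
(0.0033, 0.009, 0.222) [-0.004  0.213  0.02 ]
(0.0039, 0.0013, 0.222) [0.001 0.277 0.02 ]
(0.0036, -0.0065, 0.222) [-0.002  0.342  0.02 ]
(0.0023, -0.0142, 0.222) [-0.012  0.406  0.02 ]
(0.0001, -0.0217, 0.222) [-0.031  0.469  0.02 ]
(-0.003, -0.0289, 0.222) [-0.057  0.529  0.02 ]
(-0.0069, -0.0356, 0.222) [-0.089  0.585  0.02 ]
(-0.0117, -0.0418, 0.222) [-0.129  0.636  0.021]
(-0.0171, -0.0474, 0.222) [-0.174  0.683  0.021]
```

```bash
python3 -m pendant '[[0,[0,0.08,0.02],0],[0,[0,0.15,0.02],0],[0,[0,0.21,0.02],0],[0,[0,0.28,0.02],0],[0,[0,0.34,0.02],0],[0,[-0.01,0.41,0.02],0],[0,[-0.03,0.47,0.02],0],[0,[-0.06,0.53,0.02],0],[0,[-0.09,0.585,0.02],0],[0,[-0.13,0.635,0.02],0]]'
python3 - <<'E'
from h import *
r,d=.06,.022
P=[]
for th in np.radians([-68,-75,-82,-89,-96,-103,-110,-117,-124,-131,-138,-145]):
    P.append(tuple(float(round(v,4)) for v in(-.06+r*np.cos(th)-d*np.sin(th),r*np.sin(th)+d*np.cos(th),.222)))
plan(P)
f=manip.grab_frame('scene');cv2.imwrite('pics/s2.png',cv2.resize(f['img'][120:320,100:367,::-1],(800,600),interpolation=cv2.INTER_CUBIC))
E
```

```text
time: 6.95
tool_pos: [0.6343, -0.1335, 0.224]
tool_rot: [0.0, 0.994, -0.11, 0.0]
contact_force: [1.0, 2.0, 0.1]
gripper_width: 0.003
grasp_force: 1.2
t 6.95 tcp cab [-0.0105 -0.042   0.224 ] F [1.  2.  0.1]
roll 0.0
(-0.0171, -0.0474, 0.222) [-0.055  0.045  0.016]
(-0.0232, -0.0523, 0.222) [-0.106  0.086  0.016]
(-0.0299, -0.0564, 0.222) [-0.162  0.12   0.016]
(-0.037, -0.0596, 0.222) [-0.221  0.147  0.016]
(-0.0444, -0.062, 0.222) [-0.283  0.167  0.016]
(-0.0521, -0.0634, 0.222) [-0.347  0.179  0.016]
(-0.0598, -0.0639, 0.222) [-0.411  0.183  0.016]
(-0.0676, -0.0634, 0.222) [-0.476  0.178  0.016]
(-0.0753, -0.062, 0.222) [-0.54   0.167  0.016]
(-0.0828, -0.0597, 0.222) [-0.603  0.148  0.016]
(-0.0899, -0.0565, 0.222) [-0.662  0.121  0.016]
(-0.0965, -0.0524, 0.222) [-0.717  0.087  0.016]
```

View pics/s2.png

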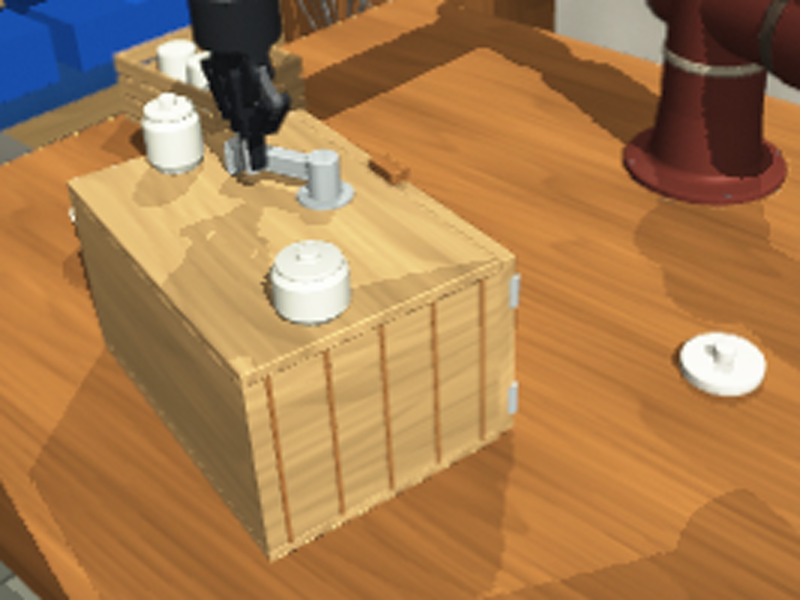

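The finger at (255,160) is pushing the arm, which has turned to the right. Lip (235,155), hub (322,165), and both jars haven't moved. I'll continue the arc.

```bash
python3 -m pendant '[[0,[-0.055,0.045,0.01],0],[0,[-0.105,0.085,0.01],0],[0,[-0.16,0.12,0.01],0],[0,[-0.22,0.145,0.01],0],[0,[-0.28,0.165,0.01],0],[0,[-0.345,0.18,0.01],0],[0,[-0.41,0.185,0.01],0],[0,[-0.475,0.18,0.01],0],[0,[-0.54,0.165,0.01],0],[0,[-0.6,0.15,0.01],0]]'
python3 - <<'E'
from h import *
r,d=.06,.022
P=[]
for th in np.radians([-131,-138,-145,-152,-159,-166,-173,-178,-180]):
    P.append(tuple(float(round(v,4)) for v in(-.06+r*np.cos(th)-d*np.sin(th),r*np.sin(th)+d*np.cos(th),.222)))
plan(P)
E
```

```text
time: 8.0
tool_pos: [0.5599, -0.1347, 0.223]
tool_rot: [0.0, 0.994, -0.11, 0.0]
contact_force: [3.1, -0.1, -0.0]
gripper_width: 0.0
grasp_force: 1.2
t 8.0 tcp cab [-0.0828 -0.0594  0.223 ] F [ 3.1 -0.1 -0. ]
roll 0.0
(-0.0828, -0.0597, 0.222) [0.    0.002 0.008]
(-0.0899, -0.0565, 0.222) [-0.059 -0.025  0.008]
(-0.0965, -0.0524, 0.222) [-0.114 -0.059  0.008]
(-0.1026, -0.0476, 0.222) [-0.165 -0.099  0.008]
(-0.1081, -0.042, 0.222) [-0.21  -0.145  0.008]
(-0.1129, -0.0359, 0.222) [-0.25  -0.196  0.008]
(-0.1169, -0.0291, 0.222) [-0.284 -0.253  0.008]
(-0.1192, -0.0241, 0.222) [-0.303 -0.295  0.008]
(-0.12, -0.022, 0.222) [-0.31  -0.312  0.008]
```

```bash
python3 -m pendant '[[0,[-0.06,-0.025,0],0],[0,[-0.115,-0.06,0],0],[0,[-0.165,-0.1,0],0],[0,[-0.21,-0.145,0],0],[0,[-0.23,-0.17,0],0],[0,[-0.25,-0.195,0],0],[0,[-0.265,-0.22,0],0],[0,[-0.28,-0.245,0],0],[0,[-0.28,-0.245,0],0]]'
python3 - <<'E'
from h import *
plan([])
for n in("scene","top"):
    f=manip.grab_frame(n);pickle.dump(f,open(n+"3.pkl","wb"))
    if n=="top":
        cr=f['img'][85:205,205:365,::-1]
    else: cr=f['img'][140:260,150:310,::-1]
    cv2.imwrite(f'pics/{n}3.png',cr)
a=cv2.vconcat([cv2.imread('pics/top3.png'),cv2.imread('pics/scene3.png')])
cv2.imwrite('pics/b3.png',cv2.resize(a,(400,600),interpolation=cv2.INTER_CUBIC))
E
```

```text
time: 8.9
tool_pos: [0.5338, -0.0983, 0.2228]
tool_rot: [-0.0, 0.994, -0.109, -0.0]
contact_force: [0.3, -0.2, -0.1]
gripper_width: -0.005
grasp_force: 0.3
t 8.9 tcp cab [-0.1162 -0.0296  0.2228] F [ 0.3 -0.2 -0.1]
roll 0.0
```

View pics/b3.png

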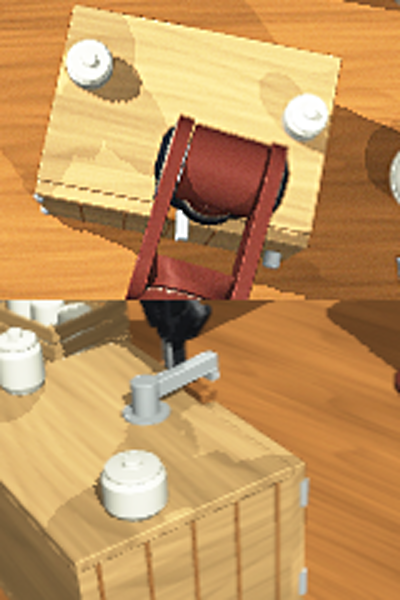

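The latch now points forward over the keeper. In the scene crop the tip is at about (212,356) and the hub top at (146,381); in the top crop the tip end is at (181,240).

```bash
python3 - <<'E'
from h import *
c=np.load("c.npy");f=pickle.load(open("scene3.pkl","rb"));t=pickle.load(open("top3.pkl","rb"))
g=lambda x,y,z:tocab(c,world(f,(150+x/2.5,140+(y-300)/2.5),z))
tip,hub=g(212,356,.236),g(146,381,.241);print("scene tip",tip,"hub",hub)
print("tip corners",g(213,351,.236),g(217,362,.236))
tt=tocab(c,world(t,(205+181/2.5,85+240/2.5),.236));print("top tip",tt)
for a,b in((tip,hub),(tt,np.array([-.06,0,0])),(tt,np.array([-.056,.005,0]))):
    d=(a-b)[:2];print(np.linalg.norm(d),np.arctan2(d[1],d[0]))
E
```

```text
scene tip [-0.1543402  -0.00796017  0.236     ] hub [-0.05994526  0.00340883  0.241     ]
tip corners [-0.16250789 -0.01757943  0.236     ] [-0.15016805  0.00774601  0.236     ]
top tip [-0.16201989 -0.01361958  0.236     ]
0.09507712513122164 -3.021729167810756
0.10292497894361564 -3.008878076167097
0.10764249274489121 -2.9677420994967685
```

```bash
python3 -m pendant '[[0,[0,-0.02,0],0],[0,[0,-0.04,0],0],[0,[0,-0.055,0],0],[0,[0,-0.055,0],0],[0,[0,-0.055,0],0]]'
python3 -m pendant '[[0,[0,0.08,0],0],[0,[0,0.15,0],0],[0,[0,0.15,0],0],[0,[0,0.15,-0.4],0],[0,[0,0.15,-0.8],0],[0,[0,0.15,-1],0],[0,[0,0.15,-1],0]]'
python3 -m pendant '[[0,[-0.3,0.4,0],0],[0,[-0.6,0.8,0],0],[0,[-0.7,1,0],0],[0,[-0.7,1,0],0],[0,[-0.7,1,0],0]]'
python3 -m pendant '[[0,[-0.1,0.4,0],0],[0,[-0.2,0.8,0],0],[0,[-0.3,1,0],0],[0,[-0.3,1,0],0],[0,[-0.3,1,0],0]]'
python3 - <<'E'
from h import *
plan([])
for n in("scene","top"):
    f=manip.grab_frame(n);pickle.dump(f,open(n+"4.pkl","wb"))
    cr=f['img'][85:205,205:365,::-1] if n=="top" else f['img'][140:260,150:310,::-1]
    cv2.imwrite(f'pics/{n}4.png',cr)
a=cv2.vconcat([cv2.imread('pics/top4.png'),cv2.imread('pics/scene4.png')])
cv2.imwrite('pics/b4.png',cv2.resize(a,(400,600),interpolation=cv2.INTER_CUBIC))
E
```

```text
time: 9.5
tool_pos: [0.5355, -0.0921, 0.2227]
tool_rot: [-0.0, 0.994, -0.11, -0.0]
contact_force: [-0.1, -1.1, -0.6]
gripper_width: -0.0
grasp_force: 0.5
time: 10.2
tool_pos: [0.5334, -0.1106, 0.3491]
tool_rot: [0.001, 0.994, -0.11, 0.005]
contact_force: [0.1, -0.4, 0.9]
gripper_width: 0.002
grasp_force: 0.0
time: 10.7
tool_pos: [0.4227, -0.2092, 0.3418]
tool_rot: [-0.001, 0.994, -0.111, -0.0]
contact_force: [1.3, 0.6, 0.1]
gripper_width: 0.002
grasp_force: 0.0
time: 11.2
tool_pos: [0.3628, -0.3174, 0.3422]
tool_rot: [-0.001, 0.994, -0.109, -0.0]
contact_force: [0.2, 0.6, -0.2]
gripper_width: 0.002
grasp_force: 0.0
t 11.2 tcp cab [-0.2352 -0.2808  0.3422] F [ 0.2  0.6 -0.2]
roll 0.0
```

View pics/b4.png

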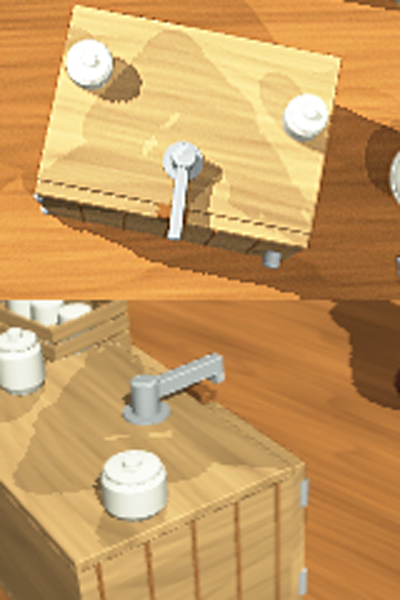

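The arm now points forward over the door, running in the top crop from hub (183,156) to tip (174,238), and the keeper is partly visible at (163,210). I'll measure its angle.

```bash
python3 - <<'E'
from h import *
f=pickle.load(open("top4.pkl","rb"));cr=f["img"][85:205,205:365]
hsv=cv2.cvtColor(cr,cv2.COLOR_RGB2HSV);m=(hsv[...,1]<60)&(hsv[...,2]>110)
m[:68]=0;m[97:]=0;m[:,:62]=0;m[:,85:]=0
c=np.load("c.npy")
# refit cabinet from crop corners
W=lambda x,y,z:world(f,(205+x/2.5,85+y/2.5),z)
M=[(.12,.18),(.12,-.18),(-.12,-.18),(-.12,.18)]
P=[W(74,6,.2),W(341,59,.2),W(311,233,.2),W(39,182,.2)]
r=least_squares(lambda c:np.ravel([(cab(c,(*q,.2))-p)[:2] for q,p in zip(M,P)]),c);print(c,r.x,(r.fun*1e3).round(1))
C=[]
for y in range(68,97):
    x=np.where(m[y])[0]
    if len(x)>2: C.append(tocab(r.x,world(f,(205+x.mean(),85+y),.236))[:2])
C=np.array(C);k=np.polyfit(C[:,0],C[:,1],1);print(C[0],C[-1],"slope vs -x:",k)
for yaw in(c[2],r.x[2]):print("latch ~ pi+",np.arctan(k[0])+r.x[2]-yaw)
h=tocab(r.x,W(183,156,.241));t=tocab(r.x,W(174.5,238,.236));print(h,t,(np.arctan2(*(t-h)[1::-1])))
print("keeper L edge",tocab(r.x,W(154,209,.21)))
E
```

```text
[ 0.65368177 -0.09483266 -0.22047219] [ 0.65463525 -0.09455942 -0.219452  ] [ 0.3  0.4  2.2 -1.4 -2.5 -1.1 -0.1  2.1]
[-0.07604536  0.00255694] [-0.16183844 -0.00293532] slope vs -x: [0.05093468 0.00526669]
latch ~ pi+ 0.051910886254114635
latch ~ pi+ 0.05089070143166033
[-0.05893341  0.00319209  0.241     ] [-0.16198068 -0.00550156  0.236     ] -3.0574263978284266
keeper L edge [-0.12732799  0.02615405  0.21      ]
```

```bash
python3 -c "
from plant import manip
print(manip.job_done())"
```

```text
the job is handed in; nothing more can be done
None
```

I pushed the door shut against its stop and turned the latch arm to about 0.05–0.08 rad (3–5°) from straight out over the door, inside the 10° limit; neither jar had visibly moved, and the job is handed in with no verdict shown.

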